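# Sea-glass pots into the other tray, in reverse order

## Task

Move the four white pots from the full wooden tray to the empty one in reverse order: seen from the robot, the pot at the left end goes to the right-end compartment, its neighbour to the next one, and so on. One pot stands open: it must end with its loose knobbed lid on, fully home. Keep the pots upright all the time, stand each one flat and in the middle of its compartment, and let go of everything.

Things in the scene. Friction and masses are not known exactly. Their poses are not given: they have to be found in the camera images.
- round_pot: round white pot, open at the top, with sea glass inside; outside 54 mm diameter, 52 mm high, wall 3 mm (mouth 48 mm wide), contents reach up to at most 40 mm. About 120 g. Origin at the centre of its underside, z up. It stands in a bay of the full tray at the start
- square_pot: square white closed pot, 46 x 46 mm, sides 52 mm high plus a 4 mm inset top (56 mm in all; the top is part of it). About 160 g. Origin at the centre of its underside, x and y square to its sides, z up. It stands in a bay of the full tray at the start
- hex_pot: six-sided white closed pot, 46 mm across the flats, sides 44 mm high plus a 4 mm inset top (48 mm in all). About 150 g. Origin at the centre of its underside, x square to two opposite flats, corners on y (53 mm), z up. It stands in a bay of the full tray at the start
- oblong_pot: oblong white closed pot, 32 mm along its x and 60 mm along its y, sides 42 mm high plus a 4 mm inset top (46 mm in all). About 140 g. Origin at the centre of its underside, z up. It stands in a bay of the full tray at the start
- lid: loose white lid of the round pot, right way up on the table left or right of the trays: tapered plug 9 mm deep (33 mm wide below, 43 mm above), flange 56 mm wide, 5 mm thick, then an upright round knob 18 mm wide, 24 mm high (38 mm in all). 40 g. Origin: centre of the plug's underside, z up; home, it lies 43 mm above the pot's origin, flange on the rim, held by weight alone
- source_tray: the full tray, fixed: dark wooden base 350 mm along its y, 90 mm along its x, that carries four bays in one row, centred at x = 0 and y = 120, 40, -40 and -120 mm in its frame. Origin at the centre of its underside, on the table; y to the robot's left within 0.1 rad. It lies 16 to 20 cm nearer to the robot than the empty tray, or farther. Pots in it stand 9 mm above the table
- bay_square: the bay of the full tray in which the square pot stands at the start (told by that pot): fixed open wooden compartment 80 x 80 mm, floor 5 mm thick, walls 12 mm high in all; like the other three (the round pot's bay is the one not listed). Origin at the centre of its underside, 4 mm above the table; y along the row, to the robot's left
- bay_hex: the bay of the full tray in which the six-sided pot stands at the start (told by that pot): fixed open wooden compartment 80 x 80 mm, floor 5 mm thick, walls 12 mm high in all; like the other three (the round pot's bay is the one not listed). Origin at the centre of its underside, 4 mm above the table; y along the row, to the robot's left
- bay_oblong: the bay of the full tray in which the oblong pot stands at the start (told by that pot): fixed open wooden compartment 80 x 80 mm, floor 5 mm thick, walls 12 mm high in all; like the other three (the round pot's bay is the one not listed). Origin at the centre of its underside, 4 mm above the table; y along the row, to the robot's left
- target_tray: empty tray, fixed: floor 5 mm thick, rims and dividers 12 mm high, end blocks 26 mm; 346 mm along its y, 84 along x. Origin: centre of its underside, on the table; y to the robot's left within 0.1 rad. Four compartments 77 x 77 mm centred at x = 0, y = 120, 40, -40, -120 mm. A pot in it stands 5 mm above the table
Mind the look-alikes: they are no part of the job. Leave any blue or turquoise look-alike of the oblong_pot alone.

How it is judged:
By the outcome, as a careful person would: the job done as asked, in the order asked, and still so for the second after the job is handed in, with the robot touching nothing.
It also fails if it takes over 128 s, if anything falls off the work surface, if the arm or the gripper's body presses on something with over 40 N, if the wrist force passes 120 N, or if a joint passes its speed limit or range.

## Robot

A 7-joint arm with a two-finger parallel gripper is mounted at the origin on the work surface. World frame = base frame: x ahead of the robot, y to its left, z up, the work surface at z = 0. Lengths are in m, angles in rad, forces in N, time in s.
With the tool pointing down it reaches from about 0.425 to 0.825 m from the base axis. Payload 3.6 kg.
Tool frame: the origin (TCP) lies on the centre line of the jaws, within the pads' length; the fingertips stand 14 mm ahead of it and the grasp point (between the pads) lies 5 mm behind it; z points along the fingers, y is the line along which they close (so a half turn about z gives the same grasp; the last joint's range is limited). The gripper opens to 85 mm and grips with 20 to 120 N. Pads are 22 mm wide; open, the fingers measure 114 mm over their backs; the gripper's body (76 mm by 85 mm) begins 54 mm behind the grasp point. The pads swing forward as they close: fully open they stand 13 mm farther back than shut.
Start: joints at [-1.183, 0.615, -0.013, 1.423, 0.008, 1.103, -0.04], TCP at [0.261, 0.595, 0.245] pointing down, gripper open.
Joint ranges: [-3.12, 3.12], [-0.3, 2.06], [-1.34, 1.32], [0.26, 2.42], [-1.36, 4.5], [0.01, 1.98], [-2.84, 2.84]. Speed limits (rad/s): [2.79, 2.79, 3.14, 3.14, 3.14, 3.14, 3.14].

## Interface

Orientations are given as a unit quaternion [w, x, y, z].
In Python, from cell import observe, viewer, ticket gives the robot as it stands. The module is installed in compiled form; this text tells all that it offers.
- The arm moves only by the tool send_rows, never from a script. Its argument "steps" is one flat list of numbers, 4 for each row, row after row: the shift along the tool's x, y, z in m, then the turn about the tool's z in degrees. In form: [x, y, z, roll, x, y, z, roll, ...]. A call has 1 to 10 rows; each row shifts and turns the commanded pose from where the row before left it, along the tool's axes as they then stand; what a row does not reach is not made up. A row lasts 1/12 s, in which the tool goes at most 41.7 mm and 7.16 degrees, less where a joint would pass 70% of its speed; a pose out of reach is approached as far as the arm can. A call is refused whole if a number of a shift passes 0.0417 or a number of a turn 7.16, either way. A call with a gripper value outside its range is refused whole. "claw" is the finger opening in m, from 0 to 0.0854, set as the call begins (left out, the last holds). The fingers move at their own pace and stop on an object; "grip_force" is the grip in N (left out, the last holds). Time passes only in rows, so rows that do not move let the fingers close. It gives the time, the measured TCP pose, the force, the opening and the grip force at its end, in the units of the state.
- observe(): the state, without advancing time (a new reading comes with each control period).
- viewer.get_image(name): name is "side" or "top"; returns the picture (480x640x3 uint8, blue, green, red); there is no depth.
- viewer.calibration(name): a dict with "fx", "fy", "cx", "cy" (pixels), "xyz" and "orientation" of the camera in the world. Camera axes: x right, y up, looking along -z (the intrinsics and any distortion apply to the point x, -y, -z); pixel columns grow to the right and rows downward; lengths in m; the calibration is good to about 2 mm. A picture is of the moment at which its call begins. calibration takes no time and is no camera call.
- ticket.hand_in(): hands the job in; it is judged then, once.
The state is a dict: "time": time; "qpos": joint angles; "qvel": joint speeds; "joint_efforts": joint torques, N m; "eef_pos": TCP position; "tcp_rot": TCP orientation; "contact_force": force on the tool from outside, world axes, zero at the start; "wrist_torque": the same for the moment, N m; "opening": opening from 0.0 (shut) to 1.0 (fully open); "gripper_force": force on a finger pad.
Only numpy, scipy, OpenCV 4.12 (cv2) and the standard library are available. Lean on these libraries where they do the work, as an engineer would, in place of code of your own. Each camera call takes 0.05 s, during which the arm holds its last target. There are 200 camera calls.

## Working session

There is one attempt and no reset: what is moved stays moved. The work goes in short steps, Python scripts to look and compute and a tool call to move; the robot and the scene stay as the last step left them, time stands still between calls to the robot, and variables do not carry over. Pictures are saved under pics/ and viewed, at most 14 in all, crops included, and the job is handed in when it is done.

Besides the shell and the picture viewer there is one more tool, called after "Call:" by a JSON object that holds its "name" and its "arguments". send_rows: Moves the arm, as the interface text tells. Its arguments: {"type":"object","properties":{"steps":{"type":"array"},"claw":{"type":"number"},"grip_force":{"type":"number"}},"required":["steps"]}

```bash
mkdir -p pics; ls; python3 - <<'E'
from cell import observe, viewer
import cv2
s=observe();print(s)
for n in("top","side"):
    print(n,viewer.calibration(n)); cv2.imwrite(f"pics/{n}0.png",viewer.get_image(n))
E
```

```text
pics
{'time': 0.0, 'qpos': array([-1.18349159,  0.61593968, -0.01264325,  1.42493671,  0.00812288,
        1.10338518, -0.04041257]), 'qvel': array([ 7.54059015e-05,  1.06143088e-03,  1.84213367e-03, -5.69907444e-04,
       -2.01407206e-04, -9.61286289e-04, -1.60112535e-03]), 'joint_efforts': array([ 5.02570292e-04, -4.69222176e+01,  2.59274086e-01, -1.71029395e+01,
        9.93577793e-03,  9.65425774e-03, -8.00382054e-06]), 'eef_pos': array([0.26104777, 0.59446651, 0.24411221]), 'tcp_rot': array([-2.47527928e-04,  2.05386814e-01,  9.78680000e-01, -1.28559594e-03]), 'contact_force': array([ 0.20621381, -0.08725474, -0.31228432]), 'wrist_torque': array([-0.03972504, -0.0245988 , -0.02194042]), 'gripper_force': 0.0, 'opening': 0.9999127149830651}
top {'fx': 448.6446541517382, 'fy': 448.6446541517382, 'cx': 326.22332659365, 'cy': 233.88377939948847, 'xyz': array([ 0.50960712, -0.00716907,  0.79275499]), 'orientation': array([-0.69959049, -0.04450558,  0.03402979,  0.71234428])}
side {'fx': 518.2262754188505, 'fy': 518.2262754188505, 'cx': 319.7895939852363, 'cy': 226.09579455826758, 'xyz': array([ 0.30608054, -0.69342842,  0.8561476 ]), 'orientation': array([ 0.90963985,  0.36437044, -0.07104764, -0.18639142])}
```

View pics/top0.png

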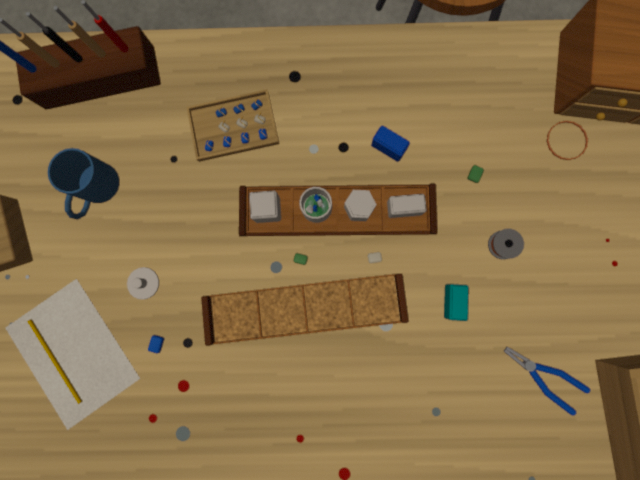

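View pics/side0.png

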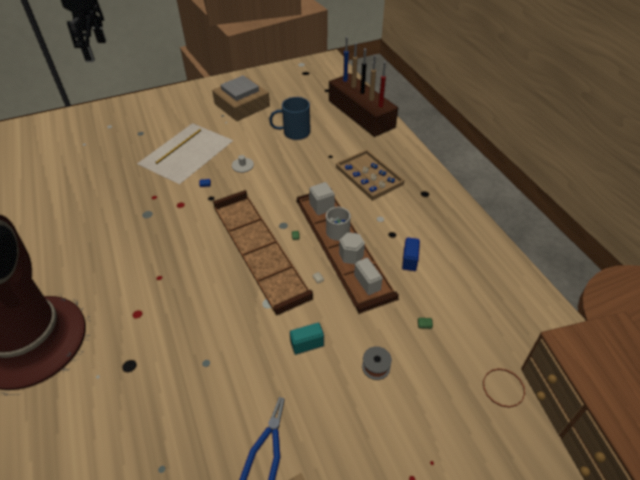

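Order from the robot's left (image left) in the top picture: square pot (264,206), round (316,204), hex (360,204), oblong (407,205). The empty tray is at (305,309), nearer to the robot. Two things could be the lid: the white disc with a knob at (143,283), and the grey ring or spool at (508,244). The white one fits the description. I'll check it in one enlarged crop.

```bash
cat > h.py <<'E'
import numpy as np, cv2
from scipy.spatial.transform import Rotation as R
from cell import observe, viewer
def cam(n):
    c=viewer.calibration(n); q=c["orientation"]; return c,R.from_quat([q[1],q[2],q[3],q[0]]).as_matrix()
def ray(n,u,v):
    c,M=cam(n); d=M@np.array([(u-c["cx"])/c["fx"],-(v-c["cy"])/c["fy"],-1.]); return c["xyz"],d
def onz(n,u,v,z):
    o,d=ray(n,u,v); return (o+d*(z-o[2])/d[2])[:2]
def proj(n,p):
    c,M=cam(n); x=M.T@(np.array(p)-c["xyz"]); return np.array([c["cx"]+c["fx"]*x[0]/-x[2],c["cy"]-c["fy"]*x[1]/-x[2]])
E
python3 - <<'E'
from h import *
im=cv2.imread("pics/top0.png")
a=cv2.resize(im[175:350,195:445],None,fx=3,fy=3,interpolation=cv2.INTER_CUBIC)
cv2.imwrite("pics/trays.png",a)
si=cv2.imread("pics/side0.png")
f=lambda i:cv2.resize(i,(390,300),interpolation=cv2.INTER_CUBIC)
cv2.imwrite("pics/lids.png",np.vstack([np.hstack([f(im[253:313,104:182]),f(im[214:274,470:548])]),np.hstack([f(si[134:194,204:282]),f(si[332:392,338:416])])]))
E
```

```text
(no output)
```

View pics/trays.png

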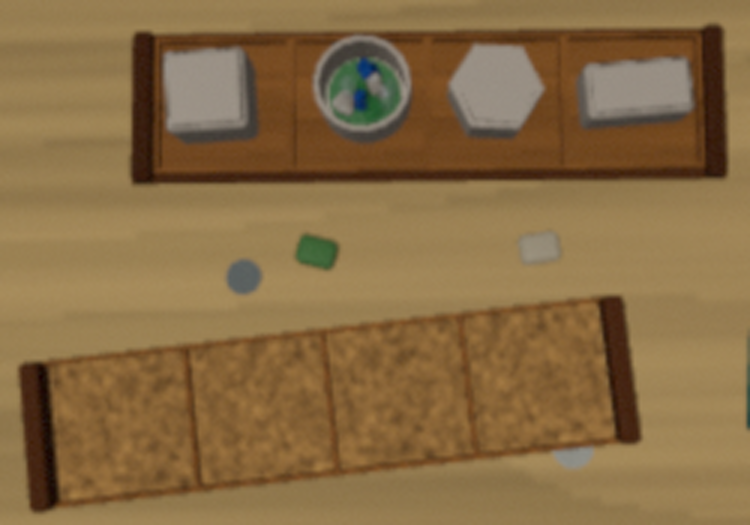

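View pics/lids.png

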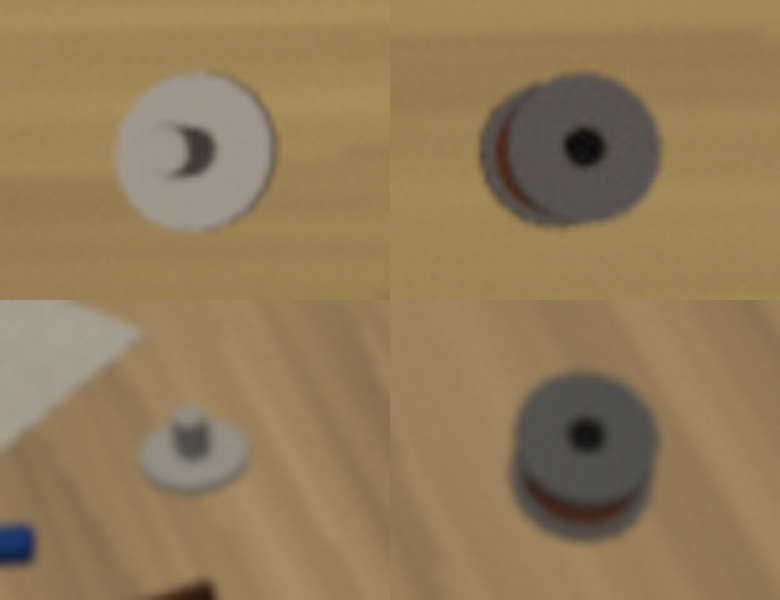

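The crop settles it: the lid is the white flange with an upright knob at (143,283) in top and (242,162) in side. The grey one, with a black hole and a red core, is a spool. Next I'll measure everything.

```bash
python3 - <<'E'
from h import *
im=cv2.imread("pics/top0.png"); 
k=4; big=cv2.resize(im,None,fx=k,fy=k,interpolation=cv2.INTER_CUBIC)
hsv=cv2.cvtColor(big,cv2.COLOR_BGR2HSV)
for nm,(u,v),z in(("square",(264,205),.065),("hex",(360,203),.057),("oblong",(407,205),.055),("round",(316,204),.061),("lid",(143,283),.014)):
    x0,y0=(u-28)*k,(v-28)*k
    roi=hsv[y0:y0+56*k,x0:x0+56*k]
    for th in(125,140):
        m=((roi[...,1]<60)&(roi[...,2]>th)).astype(np.uint8)
        cs=cv2.findContours(m,cv2.RETR_EXTERNAL,cv2.CHAIN_APPROX_NONE)[0]; c=max(cs,key=cv2.contourArea).reshape(-1,2)
        w=np.array([onz("top",(x+x0+.5)/k-.5,(y+y0+.5)/k-.5,z) for x,y in c],np.float32)*1000
        (cc,sz,an)=cv2.minAreaRect(w); ec=cv2.minEnclosingCircle(w)
        P=cv2.boxPoints((cc,sz,an))
        H=cv2.approxPolyDP(w.reshape(-1,1,2),5,True).reshape(-1,2)
        print(nm,th,np.round(cc,1),np.round(sz,1),round(an,1),"circ",np.round(ec[0],1),round(ec[1],1),"poly",np.round(H).tolist())
C=lambda p,z:onz("top",195+(p[0]+.5)/3-.5,175+(p[1]+.5)/3-.5,z)*1000
print("target")
for a,b in(((188,349),(199,484)),((325,332),(338,469)),((461,316),(474,451))):
    print(np.round([C(a,.012),C(b,.012)],1).tolist())
print([np.round(C(p,.026),1).tolist() for p in((22,365),(30,510),(620,297),(640,440))])
print("source dividers",[np.round(C(p,.016),1).tolist() for p in((294,38),(296,168),(428,38),(428,165),(562,37),(562,165))])
print("src corners", [np.round(C(p,.016),1).tolist() for p in((134,33),(134,182),(722,26),(726,174))])
# lid knob 2-view check
print("proj lid", )
E
```

```text
square 125 [642.2 107.3] [43.5 42.7] 2.5 circ [641.9 107. ] 29.1 poly [[664.0, 89.0], [662.0, 128.0], [621.0, 127.0], [622.0, 86.0]]
square 140 [642.4 107.9] [39.8 39.5] 3.7 circ [641.9 108.1] 27.2 poly [[662.0, 90.0], [661.0, 127.0], [621.0, 126.0], [626.0, 88.0]]
hex 125 [641.7 -53.7] [50.6 45.2] 87.5 circ [641.7 -53.9] 25.5 poly [[664.0, -42.0], [643.0, -28.0], [622.0, -38.0], [619.0, -66.0], [639.0, -79.0], [662.0, -69.0]]
hex 140 [642.3 -53.9] [49.8 44.7] 25.2 circ [642.1 -53.9] 25.2 poly [[664.0, -42.0], [644.0, -29.0], [623.0, -38.0], [620.0, -64.0], [640.0, -79.0], [662.0, -69.0]]
oblong 125 [ 640.3 -132.6] [29.6 57.6] 3.7 circ [ 640.1 -132.1] 30.6 poly [[655.0, -159.0], [653.0, -105.0], [625.0, -105.0], [627.0, -159.0]]
oblong 140 [ 640.3 -132.2] [26.6 54.9] 4.4 circ [ 640. -132.] 29.4 poly [[653.0, -159.0], [652.0, -106.0], [625.0, -106.0], [631.0, -159.0]]
round 125 [644.5  20.3] [52.  52.6] 18.7 circ [644.4  20.5] 26.6 poly [[671.0, 24.0], [660.0, 41.0], [643.0, 47.0], [623.0, 36.0], [619.0, 16.0], [626.0, 1.0], [648.0, -6.0], [666.0, 5.0]]
round 140 [634.8  42.8] [20.2  4. ] 27.8 circ [635.4  41.7] 10.1 poly [[645.0, 46.0], [626.0, 38.0]]Traceback (most recent call last):
  File "<stdin>", line 11, in <module>
  File "h.py", line 9, in onz
    o,d=ray(n,u,v); return (o+d*(z-o[2])/d[2])[:2]
        ~~~^^^^^^^
  File "h.py", line 7, in ray
    c,M=cam(n); d=M@np.array([(u-c["cx"])/c["fx"],-(v-c["cy"])/c["fy"],-1.]); return c["xyz"],d
        ~~~^^^
  File "h.py", line 5, in cam
    c=viewer.calibration(n); q=c["orientation"]; return c,R.from_quat([q[1],q[2],q[3],q[0]]).as_matrix()
ValueError: time passes only in moves, steps and waits
```

```bash
cat > h.py <<'E'
import numpy as np, cv2
from scipy.spatial.transform import Rotation as R
from cell import observe, viewer
def rot(q): return R.from_quat([q[1],q[2],q[3],q[0]]).as_matrix()
CAL={"top":(448.6446541517382,326.22332659365,233.88377939948847,np.array([ 0.50960712, -0.00716907,  0.79275499]),rot([-0.69959049, -0.04450558,  0.03402979,  0.71234428])),
"side":(518.2262754188505,319.7895939852363,226.09579455826758,np.array([0.30608054, -0.69342842,  0.8561476 ]),rot([ 0.90963985,  0.36437044, -0.07104764, -0.18639142]))}
def ray(n,u,v):
    f,cx,cy,o,M=CAL[n]; return o,M@np.array([(u-cx)/f,-(v-cy)/f,-1.])
def onz(n,u,v,z):
    o,d=ray(n,u,v); return (o+d*(z-o[2])/d[2])[:2]
def proj(n,p):
    f,cx,cy,o,M=CAL[n]; x=M.T@(np.array(p)-o); return np.array([cx+f*x[0]/-x[2],cy-f*x[1]/-x[2]])
def go(p,yaw,z,s=None):
    "rows in tool axes to reach TCP p=(x,y) mm, z mm, tool-y axis at world angle yaw deg (mod 180)"
    s=s or observe(); M=rot(s["tcp_rot"]); d=np.array([*p,z])-s["eef_pos"]*1000
    ty=np.degrees(np.arctan2(M[1,1],M[0,1])); t=(yaw-ty+90)%180-90   # world ccw turn
    print("t %.2f tool xyz mm"%s["time"],np.round(M.T@d,1),"roll deg %.1f"%(-t),"pos",np.round(s["eef_pos"]*1000,1),"ty %.1f"%ty,"q7 %.2f"%s["qpos"][6],"tilt",np.round(M[:2,2],3),"F",np.round(s["contact_force"],1),"open %.3f gf %.0f"%(s["opening"],s["gripper_force"]))
    return M,d,t
E
python3 - <<'E'
from h import *
im=cv2.imread("pics/top0.png"); 
k=4; big=cv2.resize(im,None,fx=k,fy=k,interpolation=cv2.INTER_CUBIC)
hsv=cv2.cvtColor(big,cv2.COLOR_BGR2HSV)
u,v,z=143,283,.014
x0,y0=(u-28)*k,(v-28)*k
roi=hsv[y0:y0+56*k,x0:x0+56*k]
m=((roi[...,1]<60)&(roi[...,2]>110)).astype(np.uint8)
c=max(cv2.findContours(m,0,1)[0],key=cv2.contourArea).reshape(-1,2)
w=np.array([onz("top",(x+x0+.5)/k-.5,(y+y0+.5)/k-.5,z) for x,y in c],np.float32)*1000
print("lid",cv2.minEnclosingCircle(w),cv2.minAreaRect(w))
C=lambda p,z:onz("top",195+(p[0]+.5)/3-.5,175+(p[1]+.5)/3-.5,z)*1000
print("target")
for a,b in(((188,349),(199,484)),((325,332),(338,469)),((461,316),(474,451))):
    print(np.round([C(a,.012),C(b,.012)],1).tolist())
print([np.round(C(p,.026),1).tolist() for p in((22,365),(30,510),(620,297),(640,440))])
print("source dividers",[np.round(C(p,.016),1).tolist() for p in((294,38),(296,168),(428,38),(428,165),(562,37),(562,165))])
print("src corners", [np.round(C(p,.016),1).tolist() for p in((134,33),(134,182),(722,26),(726,174))])
# side view check of lid knob top and pots
C2=lambda u,v,z:np.round(onz("side",u,v,z)*1000,1)
print("lid knob side",C2(204+(188+.5)/5-.5,134+(409-300+.5)/5-.5,.038), "flange",C2(204+193.5/5-.5,134+151/5,.014))
E
```

```text
lid ((517.0197143554688, 324.3613586425781), 27.53597068786621) ((517.137451171875, 324.2086486816406), (54.276641845703125, 54.34091567993164), 28.11910057067871)
target
[[499.6, 124.6], [423.1, 118.3]]
[[508.0, 45.4], [430.3, 38.9]]
[[515.8, -33.2], [439.1, -38.9]]
[[492.4, 216.6], [411.8, 211.0], [524.9, -122.9], [445.0, -131.2]]
source dividers [[680.2, 61.4], [603.1, 60.9], [678.5, -17.4], [603.4, -15.9], [677.5, -95.9], [601.9, -93.6]]
src corners [[685.1, 155.8], [596.7, 155.4], [682.1, -189.7], [594.9, -188.1]]
lid knob side [520.2 328.9] flange [518.4 323.8]
```

```bash
python3 - <<'E'
from h import *
im=cv2.imread("pics/side0.png")
cv2.imwrite("pics/sidec.png",cv2.resize(im[178:328,205:405],None,fx=4,fy=4,interpolation=cv2.INTER_CUBIC))
k=5; roi=cv2.resize(im[134:194,204:282],None,fx=k,fy=k,interpolation=cv2.INTER_CUBIC); h=cv2.cvtColor(roi,cv2.COLOR_BGR2HSV)
m=((h[...,1]<70)&(h[...,2]>80)).astype(np.uint8); m[:,:100]=0
n,l,st,_=cv2.connectedComponentsWithStats(m); i=l[160,190]; ys,xs=np.where(l==i); print(st[i])
L,Rr=xs.min(),xs.max(); yl=ys[xs<=L+2].mean(); yr=ys[xs>=Rr-2].mean(); 
u,v=204+((L+Rr)/2+.5)/k-.5,134+((yl+yr)/2+.5)/k-.5
print("lid flange side",onz("side",u,v,.0125)*1000, "width px",(Rr-L)/k)
p=proj("side",[.517,.324,.012]);print(u,v,p)
E
```

```text
[ 138  105  111   88 6762]
lid flange side [518.39585076 324.50465017] width px 22.0
242.2 164.50133333333332 [241.753268  164.9120991]
```

View pics/sidec.png

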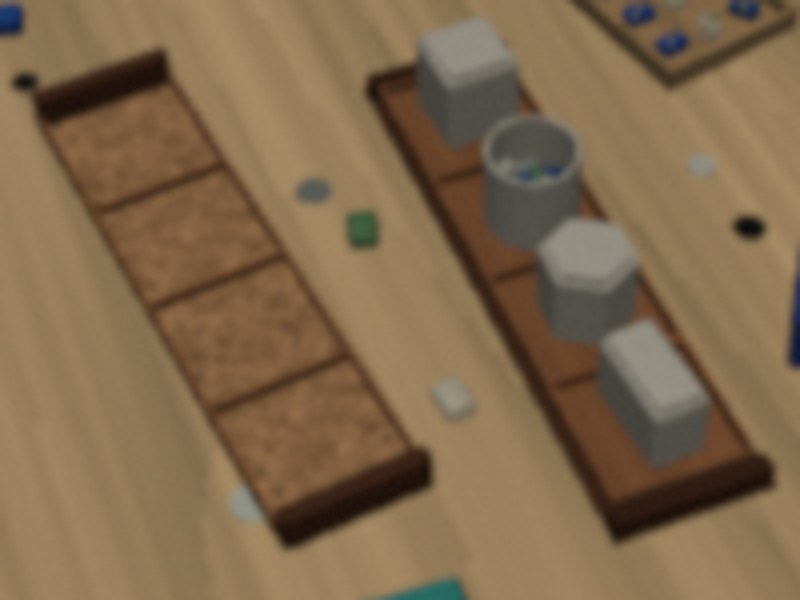

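```bash
python3 - <<'E'
from h import *
C=lambda p,z:np.round(onz("side",205+(p[0]+.5)/4-.5,178+(p[1]+.5)/4-.5,z)*1000,1)
for a,b in(((103,211),(224,166)),((155,304),(283,258)),((217,409),(349,356))): print((C(a,.012)+C(b,.012))/2,C(a,.012),C(b,.012))
print("sq",C((468,50),.065),"round",C((532,152),.061),"hex",C((588,253),.057),"obl",C((654,366),.055))
go((517.3,324.3),100,150)
E
```

```text
[463.05 118.6 ] [426.4 115.3] [499.7 121.9]
[469.9  40.2] [432.8  38.2] [507.   42.2]
[478.25 -39.35] [441.  -42.3] [515.5 -36.4]
sq [643.2 103.1] round [644.6  18.6] hex [642.6 -56.4] obl [ 641.1 -135.5]
t 0.10 tool xyz mm [-343.3 -144.2   94.6] roll deg -33.7 pos [261.1 594.5 244.3] ty 66.3 q7 -0.04 tilt [-0.001 -0.002] F [0.8 0.3 1. ] open 0.999 gf 0
```

```bash
python3 - <<'E'
s=open("h.py").read()
s=s.replace('print("t %.2f tool xyz mm"%s["time"],np.round(M.T@d,1)','M2=R.from_euler("z",t,degrees=True).as_matrix()@M\n    print("t %.2f after-roll tool xyz mm"%s["time"],np.round(M2.T@d,1)')
open("h.py","w").write(s)
E
```

Call:
{"name": "send_rows", "arguments": {"steps": [0,0,0.013,7.09,0,0,0.013,7.09,0,0,0.013,7.09,0,0,0.013,7.09,0,0,0.013,7.09,0,0,0.013,7.09,0,0,0.013,7.09,0,0,0.013,7.09,0,0,0.013,7.09], "claw": 0.0854, "grip_force": 40}}

```text
time: 0.85
eef_pos: [0.261, 0.5948, 0.1271]
tcp_rot: [0.0, 0.694, 0.72, -0.001]
contact_force: [-0.3, -0.8, -0.2]
opening: 1.002
gripper_force: 0.0
```

```bash
python3 -c "
from h import *
go((642.5,105.5),2.5,36)"
```

```text
t 0.85 after-roll tool xyz mm [-505.3  359.8   91.4] roll deg -0.4 pos [261.  594.8 127.1] ty 2.1 q7 -0.95 tilt [-0.001 -0.001] F [-0.3 -0.8 -0.2] open 1.002 gf 0
```

Call:
{"name": "send_rows", "arguments": {"steps": [-0.028,0.02,0,0,-0.028,0.02,0,0,-0.028,0.02,0,0,-0.028,0.02,0,0,-0.028,0.02,0,0,-0.028,0.02,0,0,-0.028,0.02,0,0,-0.028,0.02,0,0,-0.028,0.02,0,0,-0.028,0.02,0,0]}}

```text
time: 1.68
eef_pos: [0.4738, 0.3226, 0.128]
tcp_rot: [-0.0, 0.692, 0.722, -0.0]
contact_force: [0.5, 0.6, -0.3]
opening: 0.998
gripper_force: 0.0
```

Call:
{"name": "send_rows", "arguments": {"steps": [-0.028,0.02,0,0,-0.028,0.02,0,0,-0.028,0.02,0,0,-0.028,0.02,0,0,-0.028,0.02,0,0,-0.028,0.02,0,0,-0.028,0.02,0,0,-0.028,0.02,0,0,0,0,0,0]}}

```text
time: 2.43
eef_pos: [0.647, 0.0963, 0.1282]
tcp_rot: [0.004, 0.696, 0.718, -0.001]
contact_force: [0.3, -2.6, 0.1]
opening: 0.999
gripper_force: 0.0
```

```bash
python3 -c "
from h import *
go((642.5,105.5),2.5,36)
a=viewer.get_image('top')[150:275,210:410]; b=viewer.get_image('side')[120:280,260:460]
cv2.imwrite('pics/a1.png',np.vstack([cv2.resize(a,None,fx=2.5,fy=2.1),cv2.resize(b,None,fx=2.5,fy=2.0)]))"
```

```text
t 2.43 after-roll tool xyz mm [10.2 -4.5 92.1] roll deg -0.7 pos [647.   96.3 128.2] ty 1.8 q7 -0.01 tilt [ 0.005 -0.008] F [ 0.3 -2.6  0.1] open 0.999 gf 0
```

View pics/a1.png

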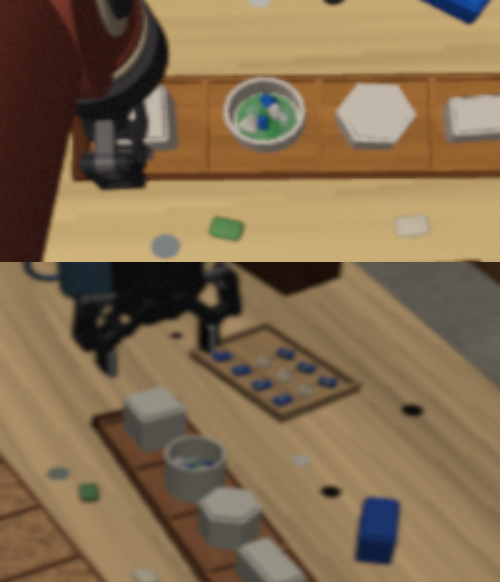

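Above the square pot: in the side picture the fingertips are at about (303,174) and (344,161). I'll compare those with the projected TCP.

```bash
python3 -c "
from h import *
go((642.5,105.5),2.5,36)
x,y,z=observe()['eef_pos']
for zz in (z-.014,z): print(proj('side',[x-.046,y-.005,zz]),proj('side',[x+.046,y,zz]))
print(proj('side',[.6425,.1055,.065]),260+154/2.5,120+(405-262)/2)"
```

```text
t 2.53 after-roll tool xyz mm [ 1.2 -0.6 91.6] roll deg -0.3 pos [643.2 104.5 127.6] ty 2.2 q7 -0.01 tilt [-0.001 -0.001] F [0.4 1.  1. ] open 0.997 gf 0
[302.61997917 180.25689923] [340.40063837 167.91599341]
[302.420049   175.33009392] [340.54250407 162.99858061]
[320.92714989 189.5598487 ] 321.6 191.5
```

Call:
{"name": "send_rows", "arguments": {"steps": [0.003,-0.001,0.005,0,0.003,-0.001,0.01,0,0.001,0,0.01,0,0,0,0.01,0,0,0,0,0]}}

```text
time: 2.95
eef_pos: [0.6379, 0.1152, 0.0899]
tcp_rot: [-0.002, 0.691, 0.723, -0.002]
contact_force: [-0.7, -0.3, 0.0]
opening: 1.0
gripper_force: 0.0
```

```bash
python3 -c "
from h import *
go((642.5,105.5),2.5,36)"
```

```text
t 2.95 after-roll tool xyz mm [-9.9  4.5 53.9] roll deg 0.1 pos [637.9 115.2  89.9] ty 2.6 q7 -0.01 tilt [-0.006 -0.001] F [-0.7 -0.3  0. ] open 1.000 gf 0
```

Call:
{"name": "send_rows", "arguments": {"steps": [-0.003,0.001,0.008,0,-0.003,0.001,0.01,0,0,0,0.01,0,0,0,0.01,0,0,0,0.01,0,0,0,0.006,0,0,0,0.003,0,0,0,0,0]}}

```text
time: 3.62
eef_pos: [0.6422, 0.1082, 0.0352]
tcp_rot: [-0.001, 0.692, 0.722, -0.001]
contact_force: [-0.4, -0.0, -1.3]
opening: 1.002
gripper_force: 0.0
```

Call:
{"name": "send_rows", "arguments": {"steps": [0,0,0,0,0,0,0,0,0,0,0,0,0,0,0,0,0,0,0,0,0,0,0,0], "claw": 0.02}}

```text
time: 4.12
eef_pos: [0.6434, 0.1083, 0.0371]
tcp_rot: [0.0, 0.692, 0.722, 0.001]
contact_force: [0.1, -0.5, 2.7]
opening: 0.532
gripper_force: 42.6
```

```bash
python3 -c "
from h import *
go((642.5,105.5),2.5,36)"
```

```text
t 4.12 after-roll tool xyz mm [-2.8 -1.1  1.1] roll deg -0.0 pos [643.4 108.3  37.1] ty 2.5 q7 0.01 tilt [0.002 0.   ] F [ 0.1 -0.5  2.7] open 0.532 gf 43
```

Call:
{"name": "send_rows", "arguments": {"steps": [0,0,-0.004,0,0,0,-0.008,0,0,0,-0.012,0,0,0,-0.014,-1,0,0,-0.014,-1,0,0,-0.012,-1.1,0,0,-0.008,0,0,0,-0.003,0]}}

```text
time: 4.78
eef_pos: [0.6437, 0.1082, 0.1134]
tcp_rot: [0.001, 0.672, 0.741, 0.001]
contact_force: [0.2, -0.4, -2.2]
opening: 0.531
gripper_force: 42.2
```

```bash
python3 -c "
from h import *
go((481.2,-76.7),5.6,33.5)"
```

```text
t 4.78 after-roll tool xyz mm [-168.2 -180.    79.3] roll deg -0.0 pos [643.7 108.2 113.4] ty 5.6 q7 0.04 tilt [0.003 0.001] F [ 0.2 -0.4 -2.2] open 0.531 gf 42
```

Call:
{"name": "send_rows", "arguments": {"steps": [-0.005,-0.006,0,0,-0.01,-0.011,0,0,-0.015,-0.016,0,0,-0.018,-0.019,0,0,-0.018,-0.019,0,0,-0.018,-0.019,0,0,-0.018,-0.019,0,0,-0.018,-0.019,0,0,-0.018,-0.019,0,0,-0.015,-0.016,0,0]}}

```text
time: 5.62
eef_pos: [0.4926, -0.0618, 0.1107]
tcp_rot: [-0.001, 0.672, 0.74, -0.001]
contact_force: [0.7, 0.1, -1.6]
opening: 0.531
gripper_force: 42.2
```

Call:
{"name": "send_rows", "arguments": {"steps": [-0.01,-0.011,0,0,-0.005,-0.006,0,0,0,0,0.01,0,0,0,0.015,0,0,0,0.015,0,0,0,0.01,0,0,0,0.005,0,0,0,0,0]}}

```text
time: 6.28
eef_pos: [0.4793, -0.0761, 0.0552]
tcp_rot: [-0.001, 0.672, 0.741, -0.001]
contact_force: [-1.1, 0.5, -1.7]
opening: 0.531
gripper_force: 42.2
```

```bash
python3 -c "
from h import *
a=viewer.get_image('top')[250:350,330:430]; b=viewer.get_image('side')[200:330,200:330]
go((481.2,-76.7),5.6,33.5)
cv2.imwrite('pics/a2.png',np.hstack([cv2.resize(a,(400,400)),cv2.resize(b,(400,400))]))"
```

```text
t 6.38 after-roll tool xyz mm [-0.4  0.9 22.9] roll deg -0.0 pos [480.2 -76.4  56.4] ty 5.6 q7 0.37 tilt [ 0. -0.] F [-0.2 -1.5 -2.1] open 0.531 gf 42
```

View pics/a2.png

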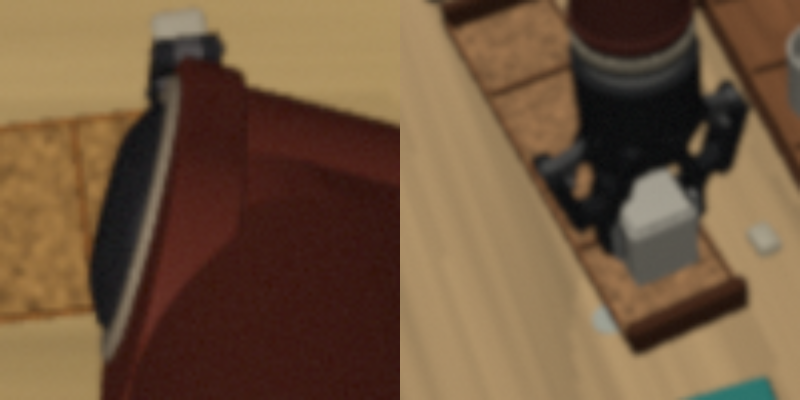

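The square pot hangs over the right-end compartment (side view, bottom near crop (655,275)). I'll lower it and let go.

Call:
{"name": "send_rows", "arguments": {"steps": [0,0,0.008,0,0,0,0.007,0,0,0,0.004,0,0,0,0.002,0,0,0,0.001,0,0,0,0,0]}}

```text
time: 6.88
eef_pos: [0.4799, -0.0765, 0.0341]
tcp_rot: [-0.0, 0.672, 0.741, -0.0]
contact_force: [-0.1, -0.4, -3.0]
opening: 0.536
gripper_force: 42.2
```

```bash
python3 -c "
from h import *
go((481.2,-76.7),5.6,33.5)"
```

```text
t 6.88 after-roll tool xyz mm [-0.3  1.3  0.6] roll deg -0.0 pos [479.9 -76.5  34.1] ty 5.6 q7 0.38 tilt [-0.  0.] F [-0.1 -0.4 -3. ] open 0.536 gf 42
```

Call:
{"name": "send_rows", "arguments": {"steps": [0,0,0.001,0,0,0,0,0]}}

```text
time: 7.05
eef_pos: [0.4801, -0.0766, 0.0333]
tcp_rot: [0.0, 0.672, 0.741, 0.0]
contact_force: [0.0, 0.3, -2.1]
opening: 0.537
gripper_force: 42.2
```

Call:
{"name": "send_rows", "arguments": {"steps": [0,0,0,0,0,0,0,0,0,0,0,0,0,0,0,0,0,0,-0.01,0,0,0,-0.02,0,0,0,-0.025,0,0,0,-0.025,0,0,0,-0.01,0], "claw": 0.0854}}

```text
time: 7.8
eef_pos: [0.4815, -0.0769, 0.1269]
tcp_rot: [0.002, 0.672, 0.741, 0.002]
contact_force: [0.2, -0.2, 0.4]
opening: 1.002
gripper_force: 0.0
```

```bash
python3 -c "
from h import *
go((642.2,-55.5),-5,34)"
```

```text
t 7.80 after-roll tool xyz mm [ 35.4 157.7  93.7] roll deg 10.6 pos [481.5 -76.9 126.9] ty 5.6 q7 0.35 tilt [ 0.005 -0.001] F [ 0.2 -0.2  0.4] open 1.002 gf 0
```

Call:
{"name": "send_rows", "arguments": {"steps": [0,0,0,5.3,0,0,0,5.3,0.003,0.012,0,0,0.004,0.02,0,0,0.007,0.03,0,0,0.007,0.034,0,0,0.007,0.03,0,0,0.004,0.019,0,0,0.003,0.012,0,0,0,0,0,0]}}

```text
time: 8.63
eef_pos: [0.642, -0.0542, 0.1238]
tcp_rot: [0.001, 0.737, 0.676, 0.001]
contact_force: [-0.2, 0.8, 0.2]
opening: 0.998
gripper_force: 0.0
```

```bash
python3 -c "
from h import *
a=viewer.get_image('top')[165:345,200:440]; b=viewer.get_image('side')[170:330,200:400]
go((642.2,-55.5),-5,34)
cv2.imwrite('pics/a3.png',np.hstack([cv2.resize(a,(400,300)),cv2.resize(b,(400,300))]))
im=viewer.get_image('top'); cv2.imwrite('pics/top3.png',im)
k=4;x0,y0=355,255;roi=cv2.cvtColor(cv2.resize(im[255:345,355:430],None,fx=k,fy=k,interpolation=2),cv2.COLOR_BGR2HSV)
m=((roi[...,1]<60)&(roi[...,2]>125)).astype(np.uint8)
for c in cv2.findContours(m,0,1)[0]:
  if cv2.contourArea(c)>3000:
    w=np.array([onz('top',x0+(x+.5)/k-.5,y0+(y+.5)/k-.5,.061) for x,y in c.reshape(-1,2)],np.float32)*1000; print(cv2.minAreaRect(w))
"
```

```text
t 8.73 after-roll tool xyz mm [ 0.2  3.7 89.4] roll deg -0.0 pos [638.7 -55.4 123.4] ty -5.0 q7 0.13 tilt [-0.001 -0.   ] F [-0.8  0.4  0.1] open 1.000 gf 0
```

View pics/a3.png

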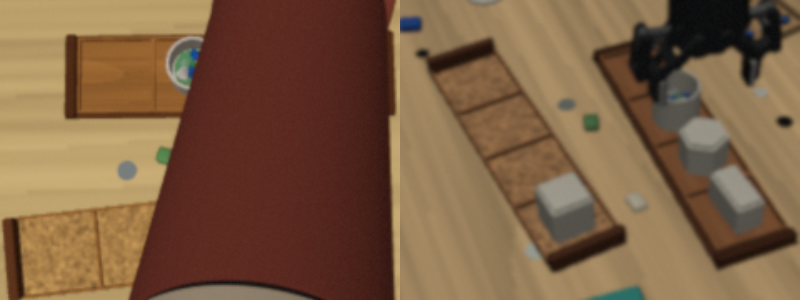

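The square pot stands upright in the right-end compartment, at crop (566,207). Now the hex pot.

Call:
{"name": "send_rows", "arguments": {"steps": [0,0.0035,0.006,0,0,0,0.012,0,0,0,0.018,0,0,0,0.018,0,0,0,0.015,0,0,0,0.01,0,0,0,0.006,0,0,0,0.003,0,0,0,0.001,0,0,0,0,0]}}

```text
time: 9.62
eef_pos: [0.6433, -0.0558, 0.0347]
tcp_rot: [0.0, 0.737, 0.675, 0.0]
contact_force: [0.7, -0.2, -0.0]
opening: 1.003
gripper_force: 0.0
```

Call:
{"name": "send_rows", "arguments": {"steps": [0,0,0,0,0,0,0,0,0,0,0,0,0,0,0,0,0,0,0,0,0,0,0,0], "claw": 0.02}}

```text
time: 10.12
eef_pos: [0.6436, -0.0558, 0.0351]
tcp_rot: [0.001, 0.737, 0.675, 0.001]
contact_force: [-0.3, 0.1, 4.2]
opening: 0.535
gripper_force: 42.0
```

```bash
python3 -c "
from h import *
go((642.2,-55.5),-5,34)"
```

```text
t 10.12 after-roll tool xyz mm [ 0.2 -1.4  1.1] roll deg -0.0 pos [643.6 -55.8  35.1] ty -5.0 q7 0.15 tilt [ 0.002 -0.   ] F [-0.3  0.1  4.2] open 0.535 gf 42
```

Call:
{"name": "send_rows", "arguments": {"steps": [0,0,-0.004,0,0,0,-0.008,0,0,0,-0.012,0,0,0,-0.014,-3.5,0,0,-0.014,-3.6,0,0,-0.012,-3.5,0,0,-0.008,0,0,0,-0.006,0,0,0,0,0]}}

```text
time: 10.87
eef_pos: [0.6437, -0.0559, 0.114]
tcp_rot: [0.001, 0.672, 0.74, 0.001]
contact_force: [-0.0, 1.1, -1.7]
opening: 0.533
gripper_force: 41.5
```

```bash
python3 -c "
from h import *
go((465.6,81),5.6,31)"
```

```text
t 10.87 after-roll tool xyz mm [ 153.6 -164.1   82.5] roll deg -0.1 pos [643.7 -55.9 114. ] ty 5.5 q7 0.27 tilt [ 0.003 -0.   ] F [-0.   1.1 -1.7] open 0.533 gf 41
```

Call:
{"name": "send_rows", "arguments": {"steps": [0.005,-0.006,0,0,0.01,-0.011,0,0,0.015,-0.016,0,0,0.018,-0.019,0,0,0.018,-0.019,0,0,0.018,-0.019,0,0,0.018,-0.019,0,0,0.018,-0.019,0,0,0.015,-0.016,0,0,0.011,-0.012,0,0]}}

```text
time: 11.7
eef_pos: [0.47, 0.0762, 0.1116]
tcp_rot: [-0.002, 0.671, 0.741, -0.001]
contact_force: [-0.0, 0.3, -2.1]
opening: 0.532
gripper_force: 41.5
```

Call:
{"name": "send_rows", "arguments": {"steps": [0.007,-0.008,0.004,0,0,0,0.012,0,0,0,0.015,0,0,0,0.015,0,0,0,0.01,0,0,0,0.005,0,0,0,0,0,0,0,0,0]}}

```text
time: 12.37
eef_pos: [0.4648, 0.0804, 0.0511]
tcp_rot: [-0.0, 0.672, 0.741, -0.0]
contact_force: [0.5, -0.1, -2.1]
opening: 0.54
gripper_force: 41.5
```

```bash
python3 -c "
from h import *
go((465.6,81),5.6,31)"
```

```text
t 12.37 after-roll tool xyz mm [ 0.5  0.9 20.1] roll deg -0.0 pos [464.8  80.4  51.1] ty 5.6 q7 0.08 tilt [-0. -0.] F [ 0.5 -0.1 -2.1] open 0.540 gf 42
```

Call:
{"name": "send_rows", "arguments": {"steps": [0,0,0.006,0,0,0,0.006,0,0,0,0.004,0,0,0,0.002,0,0,0,0.001,0,0,0,0.001,0,0,0,0,0]}}

```text
time: 12.95
eef_pos: [0.4648, 0.0806, 0.0312]
tcp_rot: [-0.0, 0.672, 0.741, -0.0]
contact_force: [0.0, 0.4, -2.1]
opening: 0.535
gripper_force: 41.6
```

Call:
{"name": "send_rows", "arguments": {"steps": [0,0,0,0,0,0,0,0,0,0,0,0,0,0,0,0,0,0,-0.01,0,0,0,-0.02,0,0,0,-0.025,0,0,0,-0.025,0,0,0,-0.01,0], "claw": 0.0854}}

```text
time: 13.7
eef_pos: [0.4662, 0.0808, 0.1248]
tcp_rot: [0.002, 0.672, 0.741, 0.002]
contact_force: [0.8, 0.1, 0.3]
opening: 1.002
gripper_force: 0.0
```

```bash
python3 -c "
from h import *
go((640.7,-133.5),3,33)"
```

```text
t 13.70 after-roll tool xyz mm [-223.2  162.5   92.5] roll deg 2.6 pos [466.2  80.8 124.8] ty 5.6 q7 0.05 tilt [0.005 0.001] F [0.8 0.1 0.3] open 1.002 gf 0
```

Call:
{"name": "send_rows", "arguments": {"steps": [0,0,0,2.6,-0.006,0.004,0,0,-0.015,0.011,0,0,-0.024,0.018,0,0,-0.031,0.022,0,0,-0.033,0.024,0,0,-0.033,0.024,0,0,-0.03,0.022,0,0,-0.026,0.019,0,0,-0.016,0.012,0,0]}}

```text
time: 14.53
eef_pos: [0.6329, -0.1307, 0.1212]
tcp_rot: [0.001, 0.69, 0.724, -0.001]
contact_force: [0.7, 0.6, 0.4]
opening: 1.001
gripper_force: 0.0
```

Call:
{"name": "send_rows", "arguments": {"steps": [-0.009,0.007,0,0,0,0,0,0,0,0,0,0]}}

```text
time: 14.78
eef_pos: [0.6385, -0.1344, 0.1207]
tcp_rot: [-0.001, 0.689, 0.725, -0.001]
contact_force: [0.2, 0.7, 0.2]
opening: 1.001
gripper_force: 0.0
```

```bash
python3 -c "
from h import *
go((640.7,-133.5),3,33)"
```

```text
t 14.78 after-roll tool xyz mm [ 0.7  2.4 87.7] roll deg -0.1 pos [ 638.5 -134.4  120.7] ty 2.9 q7 0.35 tilt [-0.002  0.   ] F [0.2 0.7 0.2] open 1.001 gf 0
```

Call:
{"name": "send_rows", "arguments": {"steps": [0.001,0.002,0.006,0,0,0,0.012,0,0,0,0.018,0,0,0,0.018,0,0,0,0.015,0,0,0,0.01,0,0,0,0.006,0,0,0,0.002,0,0,0,0,0]}}

```text
time: 15.53
eef_pos: [0.641, -0.1321, 0.0339]
tcp_rot: [-0.0, 0.688, 0.725, -0.0]
contact_force: [0.7, 0.2, -0.1]
opening: 1.002
gripper_force: 0.0
```

Call:
{"name": "send_rows", "arguments": {"steps": [0,0,0,0,0,0,0,0,0,0,0,0,0,0,0,0,0,0,0,0,0,0,0,0,0,0,0,0], "claw": 0.01}}

```text
time: 16.12
eef_pos: [0.6417, -0.1327, 0.035]
tcp_rot: [0.001, 0.689, 0.725, 0.0]
contact_force: [0.2, 0.7, 3.2]
opening: 0.372
gripper_force: 41.3
```

```bash
python3 -c "
from h import *
go((640.7,-133.5),3,33)"
```

```text
t 16.12 after-roll tool xyz mm [-0.8 -1.   2. ] roll deg -0.0 pos [ 641.7 -132.7   35. ] ty 3.0 q7 0.37 tilt [ 0.001 -0.   ] F [0.2 0.7 3.2] open 0.372 gf 41
```

Call:
{"name": "send_rows", "arguments": {"steps": [0,0,-0.004,0,0,0,-0.008,0,0,0,-0.012,0,0,0,-0.014,-1,0,0,-0.014,-1,0,0,-0.012,-0.6,0,0,-0.008,0,0,0,-0.006,0,0,0,0,0]}}

```text
time: 16.87
eef_pos: [0.6419, -0.1327, 0.114]
tcp_rot: [0.001, 0.672, 0.741, 0.001]
contact_force: [0.7, 0.2, -1.4]
opening: 0.368
gripper_force: 40.8
```

```bash
python3 -c "
from h import *
go((457.8,161.6),5.6,31)"
```

```text
t 16.87 after-roll tool xyz mm [ 311.  -154.7   82.4] roll deg -0.0 pos [ 641.9 -132.7  114. ] ty 5.6 q7 0.39 tilt [ 0.003 -0.001] F [ 0.7  0.2 -1.4] open 0.368 gf 41
```

Call:
{"name": "send_rows", "arguments": {"steps": [0.006,-0.003,0,0,0.012,-0.006,0,0,0.018,-0.009,0,0,0.024,-0.012,0,0,0.028,-0.014,0,0,0.028,-0.014,0,0,0.028,-0.014,0,0,0.028,-0.014,0,0,0.028,-0.014,0,0,0.028,-0.014,0,0]}}

```text
time: 17.7
eef_pos: [0.5035, 0.0848, 0.1116]
tcp_rot: [-0.001, 0.672, 0.741, -0.001]
contact_force: [1.0, -0.2, -0.9]
opening: 0.368
gripper_force: 40.8
```

Call:
{"name": "send_rows", "arguments": {"steps": [0.028,-0.014,0,0,0.024,-0.012,0,0,0.017,-0.008,0,0,0.01,-0.005,0,0,0.004,-0.002,0.004,0,0,0,0.012,0,0,0,0.015,0,0,0,0.015,0,0,0,0.01,0,0,0,0.004,0]}}

```text
time: 18.53
eef_pos: [0.4563, 0.1605, 0.0506]
tcp_rot: [-0.0, 0.673, 0.74, -0.002]
contact_force: [-0.1, -0.7, -0.6]
opening: 0.369
gripper_force: 40.7
```

Call:
{"name": "send_rows", "arguments": {"steps": [0,0,0,0,0,0,0,0]}}

```text
time: 18.7
eef_pos: [0.457, 0.1615, 0.0523]
tcp_rot: [0.0, 0.672, 0.74, -0.0]
contact_force: [0.5, -0.7, -1.3]
opening: 0.369
gripper_force: 40.7
```

```bash
python3 -c "
from h import *
go((457.8,161.6),5.6,31)"
```

```text
t 18.70 after-roll tool xyz mm [ 0.1  0.8 21.3] roll deg -0.1 pos [457.  161.5  52.3] ty 5.5 q7 -0.06 tilt [ 0. -0.] F [ 0.5 -0.7 -1.3] open 0.369 gf 41
```

Call:
{"name": "send_rows", "arguments": {"steps": [0,0.001,0.006,0,0,0,0.006,0,0,0,0.005,0,0,0,0.002,0,0,0,0.001,0,0,0,0.001,0,0,0,0,0]}}

```text
time: 19.28
eef_pos: [0.4576, 0.162, 0.0312]
tcp_rot: [-0.0, 0.672, 0.741, -0.0]
contact_force: [0.7, -0.2, -1.0]
opening: 0.373
gripper_force: 40.8
```

Call:
{"name": "send_rows", "arguments": {"steps": [0,0,0,0,0,0,0,0,0,0,0,0,0,0,0,0,0,0,-0.01,0,0,0,-0.02,0,0,0,-0.025,0,0,0,-0.025,0,0,0,-0.01,0], "claw": 0.0854}}

```text
time: 20.03
eef_pos: [0.4591, 0.1624, 0.1248]
tcp_rot: [0.001, 0.672, 0.741, 0.002]
contact_force: [0.5, 0.4, -0.6]
opening: 1.005
gripper_force: 0.0
```

```bash
python3 -c "
from h import *
go((644.5,19.5),5.6,36)"
```

```text
t 20.03 after-roll tool xyz mm [-160.5  170.1   89.5] roll deg -0.0 pos [459.1 162.4 124.8] ty 5.6 q7 -0.09 tilt [0.005 0.002] F [ 0.5  0.4 -0.6] open 1.005 gf 0
```

Call:
{"name": "send_rows", "arguments": {"steps": [-0.006,0.006,0,0,-0.014,0.015,0,0,-0.02,0.022,0,0,-0.025,0.027,0,0,-0.025,0.027,0,0,-0.025,0.027,0,0,-0.02,0.022,0,0,-0.014,0.015,0,0,-0.008,0.008,0,0,-0.003,0.003,0,0]}}

```text
time: 20.87
eef_pos: [0.6455, 0.0159, 0.1203]
tcp_rot: [0.001, 0.673, 0.739, -0.001]
contact_force: [0.8, 0.3, -0.3]
opening: 1.002
gripper_force: 0.0
```

Call:
{"name": "send_rows", "arguments": {"steps": [0,0,0,0,0,0,0,0]}}

```text
time: 21.03
eef_pos: [0.6435, 0.02, 0.1206]
tcp_rot: [-0.001, 0.672, 0.741, -0.0]
contact_force: [-0.6, -0.3, -0.0]
opening: 0.997
gripper_force: 0.0
```

```bash
python3 -c "
from h import *
b=viewer.get_image('side')[150:330,190:430]; cv2.imwrite('pics/a4.png',cv2.resize(b,(720,540)))
go((644.5,19.5),5.6,36)"
```

```text
t 21.08 after-roll tool xyz mm [-1.3  1.2 84.8] roll deg 0.0 pos [643.3  20.6 120.8] ty 5.6 q7 0.17 tilt [-0.002  0.001] F [ 0.4 -0.4  0.2] open 1.000 gf 0
```

View pics/a4.png

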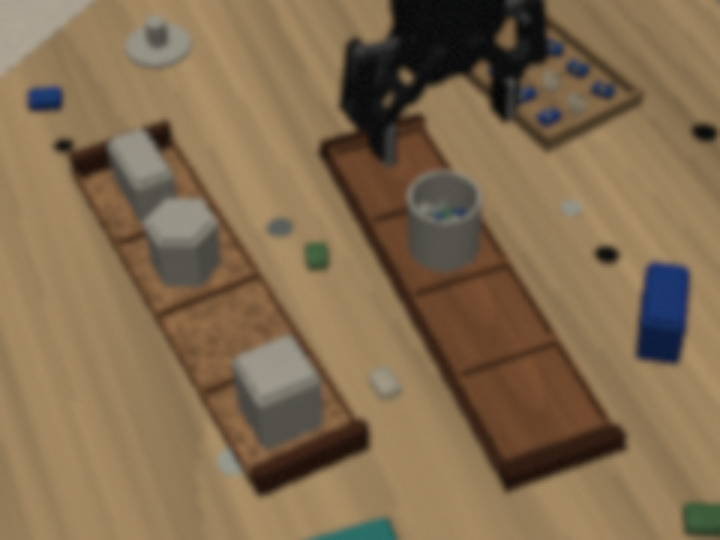

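Three pots stand in the right compartments: oblong (140,170), hex (182,240) and square (278,390). The round pot, at (443,222), lies under the open jaws. I'll grasp it now.

Call:
{"name": "send_rows", "arguments": {"steps": [-0.001,0.001,0.006,0,0,0,0.012,0,0,0,0.018,0,0,0,0.018,0,0,0,0.014,0,0,0,0.009,0,0,0,0.006,0,0,0,0.002,0,0,0,0,0]}}

```text
time: 21.83
eef_pos: [0.6453, 0.0188, 0.0359]
tcp_rot: [-0.0, 0.672, 0.741, -0.0]
contact_force: [-0.1, -0.0, -0.8]
opening: 1.002
gripper_force: 0.0
```

Call:
{"name": "send_rows", "arguments": {"steps": [0,0,0,0,0,0,0,0,0,0,0,0,0,0,0,0,0,0,0,0], "claw": 0.03}}

```text
time: 22.25
eef_pos: [0.6463, 0.0186, 0.0374]
tcp_rot: [0.001, 0.672, 0.741, 0.001]
contact_force: [-0.1, 0.1, 3.5]
opening: 0.611
gripper_force: 43.0
```

```bash
python3 -c "
from h import *
go((644.5,19.5),5.6,36)"
```

```text
t 22.25 after-roll tool xyz mm [ 1.1 -1.7  1.4] roll deg -0.0 pos [646.3  18.6  37.4] ty 5.6 q7 0.19 tilt [0.002 0.   ] F [-0.1  0.1  3.5] open 0.611 gf 43
```

Call:
{"name": "send_rows", "arguments": {"steps": [0,0,0,0,0,0,-0.004,0,0,0,-0.008,0,0,0,-0.012,0,0,0,-0.014,0,0,0,-0.014,0,0,0,-0.012,0,0,0,-0.008,0,0,0,-0.005,0,0,0,0,0]}}

```text
time: 23.08
eef_pos: [0.6461, 0.0186, 0.1147]
tcp_rot: [0.001, 0.672, 0.741, 0.001]
contact_force: [-0.6, -0.1, -1.9]
opening: 0.609
gripper_force: 42.6
```

```bash
python3 -c "
from h import *
b=viewer.get_image('side')[130:280,240:440]; cv2.imwrite('pics/a5.png',cv2.resize(b,(600,450)))
go((473.4,0.9),5.6,33.3)"
```

```text
t 23.13 after-roll tool xyz mm [  -0.9 -173.1   80.3] roll deg -0.0 pos [645.6  18.7 113.7] ty 5.6 q7 0.18 tilt [0.001 0.   ] F [-0.4 -0.3 -1.6] open 0.612 gf 43
```

View pics/a5.png

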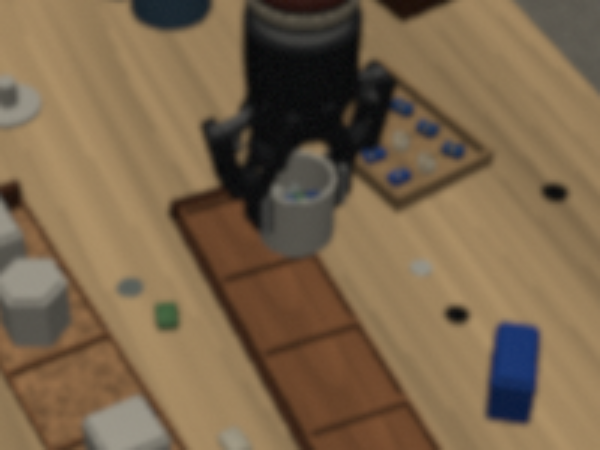

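The round pot hangs upright and is gripped centrally, at crop (300,205). I'll carry it over.

Call:
{"name": "send_rows", "arguments": {"steps": [0,-0.005,0,0,0,-0.011,0,0,0,-0.017,0,0,0,-0.022,0,0,0,-0.024,0,0,0,-0.024,0,0,0,-0.023,0,0,0,-0.02,0,0,0,-0.014,0,0,0,-0.009,0,0]}}

```text
time: 23.97
eef_pos: [0.4742, 0.0019, 0.1127]
tcp_rot: [-0.001, 0.672, 0.741, -0.001]
contact_force: [-0.1, -0.5, -2.1]
opening: 0.609
gripper_force: 42.5
```

Call:
{"name": "send_rows", "arguments": {"steps": [-0.001,-0.004,0.004,0,0,0,0.012,0,0,0,0.015,0,0,0,0.015,0,0,0,0.01,0,0,0,0.004,0,0,0,0,0,0,0,0,0]}}

```text
time: 24.63
eef_pos: [0.4739, 0.0008, 0.0532]
tcp_rot: [0.0, 0.672, 0.741, 0.0]
contact_force: [-0.1, 1.5, -1.3]
opening: 0.613
gripper_force: 42.5
```

```bash
python3 -c "
from h import *
go((473.4,0.9),5.6,33.3)"
```

```text
t 24.63 after-roll tool xyz mm [ 0.2 -0.5 19.9] roll deg -0.0 pos [473.9   0.8  53.2] ty 5.6 q7 0.25 tilt [ 0. -0.] F [-0.1  1.5 -1.3] open 0.613 gf 43
```

Call:
{"name": "send_rows", "arguments": {"steps": [0,0,0.006,0,0,0,0.006,0,0,0,0.004,0,0,0,0.002,0,0,0,0.001,0,0,0,0.001,0,0,0,0,0]}}

```text
time: 25.22
eef_pos: [0.4734, 0.0008, 0.0334]
tcp_rot: [0.0, 0.672, 0.741, 0.0]
contact_force: [0.6, -1.4, -1.6]
opening: 0.609
gripper_force: 42.5
```

Call:
{"name": "send_rows", "arguments": {"steps": [0,0,0,0,0,0,0,0,0,0,0,0,0,0,0,0,0,0,-0.01,0,0,0,-0.02,0,0,0,-0.025,0,0,0,-0.025,0,0,0,-0.01,0], "claw": 0.0854}}

```text
time: 25.97
eef_pos: [0.4748, 0.0007, 0.1267]
tcp_rot: [0.002, 0.672, 0.741, 0.002]
contact_force: [0.8, 0.2, -0.5]
opening: 1.004
gripper_force: 0.0
```

```bash
python3 -c "
from h import *
go((517.3,324.3),5.6,31)"
```

```text
t 25.97 after-roll tool xyz mm [318.   73.3  96. ] roll deg -0.0 pos [474.8   0.7 126.7] ty 5.6 q7 0.22 tilt [0.005 0.   ] F [ 0.8  0.2 -0.5] open 1.004 gf 0
```

Call:
{"name": "send_rows", "arguments": {"steps": [0.008,0.002,0,0,0.016,0.004,0,0,0.024,0.006,0,0,0.03,0.007,0,0,0.033,0.008,0,0,0.033,0.008,0,0,0.033,0.008,0,0,0.033,0.008,0,0,0.03,0.007,0,0,0.026,0.006,0,0], "claw": 0.055}}

```text
time: 26.8
eef_pos: [0.5099, 0.2754, 0.1224]
tcp_rot: [-0.001, 0.671, 0.742, -0.0]
contact_force: [0.1, -0.3, -0.7]
opening: 0.642
gripper_force: 0.0
```

Call:
{"name": "send_rows", "arguments": {"steps": [0.02,0.005,0,0,0.014,0.003,0,0,0.01,0.002,0,0,0.006,0.001,0,0,0.002,0,0,0,0,0,0,0,0,0,0,0]}}

```text
time: 27.38
eef_pos: [0.5171, 0.3232, 0.1232]
tcp_rot: [0.0, 0.672, 0.74, -0.001]
contact_force: [-0.1, -0.0, 0.6]
opening: 0.644
gripper_force: 0.0
```

```bash
python3 -c "
from h import *
a=viewer.get_image('top')[160:350,190:450]; b=viewer.get_image('side')[110:210,180:310]; cv2.imwrite('pics/a6.png',np.hstack([cv2.resize(a,(400,292)),cv2.resize(b,(380,292))]))
cv2.imwrite('pics/top6.png',viewer.get_image('top'))
go((517.3,324.3),5.6,31)"
```

```text
t 27.53 after-roll tool xyz mm [ 1.   0.1 92.4] roll deg -0.1 pos [517.3 323.3 123.4] ty 5.5 q7 -0.31 tilt [-0.    -0.001] F [ 0.8 -0.1 -0.8] open 0.642 gf 0
```

View pics/a6.png

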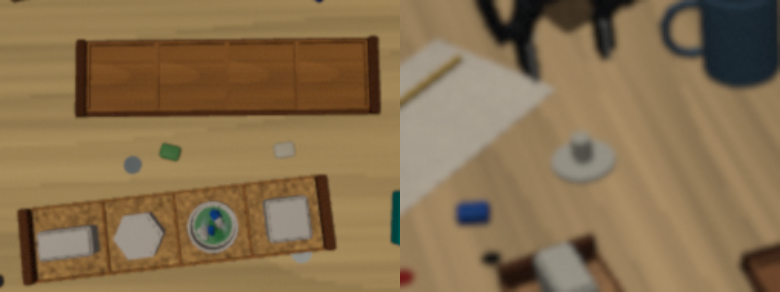

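Seen from above, all four pots stand in the target tray in the order oblong, hex, round, square from the left. The jaws are over the lid. I'll measure where the pots stand while descending on the lid.

```bash
python3 - <<'E'
from h import *
im=cv2.imread("pics/top6.png"); k=4; big=cv2.resize(im,None,fx=k,fy=k,interpolation=2); h=cv2.cvtColor(big,cv2.COLOR_BGR2HSV)
m=((h[...,1]<60)&(h[...,2]>115)).astype(np.uint8); m[:270*k]=0; m[:,:200*k]=0; m[:,410*k:]=0
t=np.array([469.5,41.2]); ux=np.array([.9952,.0976]); uy=np.array([-.0976,.9952])
for c in cv2.findContours(m,0,1)[0]:
    if cv2.contourArea(c)<3000: continue
    w0=np.array([onz('top',(x+.5)/k-.5,(y+.5)/k-.5,.055) for x,y in c.reshape(-1,2)],np.float32)*1000
    cc,sz,an=cv2.minAreaRect(w0); e=cv2.minEnclosingCircle(w0)
    d=np.array(cc)-t; print(np.round(cc,1),np.round(sz,1),round(an,1),"circ",np.round(e[0],1),round(e[1],1),"in tray",np.round([d@ux,d@uy],1))
E
```

```text
[457.2 159.1] [30.3 56.9] 5.8 circ [456.8 159. ] 30.7 in tray [ -0.7 118.5]
[463.9  81.3] [50.8 45.8] 36.6 circ [464.   81.4] 25.8 in tray [-1.6 40.5]
[472.1   2.6] [52.9 52.3] 25.6 circ [472.    2.3] 26.8 in tray [ -1.2 -38.7]
[479.  -77.3] [44.7 45.2] 5.3 circ [479.  -77.4] 29.7 in tray [  -2.1 -118.9]
```

Call:
{"name": "send_rows", "arguments": {"steps": [0.001,0,0.006,0,0,0,0.012,0,0,0,0.018,0,0,0,0.018,0,0,0,0.016,0,0,0,0.012,0,0,0,0.007,0,0,0,0.002,0,0,0,0.001,0,0,0,0,0]}}

```text
time: 28.37
eef_pos: [0.5174, 0.3257, 0.0316]
tcp_rot: [0.0, 0.672, 0.741, 0.0]
contact_force: [0.1, -1.0, 0.2]
opening: 0.643
gripper_force: 0.0
```

Call:
{"name": "send_rows", "arguments": {"steps": [0,0,0,0,0,0,0,0,0,0,0,0,0,0,0,0,0,0,0,0,0,0,0,0], "claw": 0.005, "grip_force": 25}}

```text
time: 28.87
eef_pos: [0.5174, 0.3259, 0.0321]
tcp_rot: [0.0, 0.672, 0.741, 0.001]
contact_force: [-0.8, -0.6, 3.5]
opening: 0.199
gripper_force: 24.6
```

```bash
python3 -c "
from h import *
go((517.3,324.3),5.6,31)"
```

```text
t 28.87 after-roll tool xyz mm [-1.6 -0.3  1.1] roll deg -0.0 pos [517.4 325.9  32.1] ty 5.6 q7 -0.28 tilt [0.001 0.001] F [-0.8 -0.6  3.5] open 0.199 gf 25
```

Call:
{"name": "send_rows", "arguments": {"steps": [0,0,-0.004,0,0,0,-0.008,0,0,0,-0.014,0,0,0,-0.016,0,0,0,-0.016,0,0,0,-0.014,0,0,0,-0.008,0,0,0,-0.005,0,0,0,0,0]}}

```text
time: 29.62
eef_pos: [0.5174, 0.3259, 0.1173]
tcp_rot: [0.0, 0.672, 0.741, 0.001]
contact_force: [0.6, 0.2, -0.8]
opening: 0.199
gripper_force: 24.4
```

```bash
python3 -c "
from h import *
go((473.2,4.1),5.6,80)"
```

```text
t 29.62 after-roll tool xyz mm [-315.9  -75.5   37. ] roll deg -0.0 pos [517.4 325.9 117.3] ty 5.6 q7 -0.31 tilt [0.001 0.001] F [ 0.6  0.2 -0.8] open 0.199 gf 24
```

Call:
{"name": "send_rows", "arguments": {"steps": [-0.006,-0.001,0,0,-0.012,-0.003,0,0,-0.018,-0.004,0,0,-0.024,-0.006,0,0,-0.026,-0.006,0,0,-0.026,-0.006,0,0,-0.026,-0.006,0,0,-0.026,-0.006,0,0,-0.026,-0.006,0,0,-0.026,-0.006,0,0]}}

```text
time: 30.45
eef_pos: [0.4868, 0.103, 0.1156]
tcp_rot: [-0.0, 0.672, 0.74, -0.001]
contact_force: [1.4, -0.3, -0.8]
opening: 0.196
gripper_force: 24.4
```

Call:
{"name": "send_rows", "arguments": {"steps": [-0.024,-0.006,0,0,-0.022,-0.005,0,0,-0.018,-0.004,0,0,-0.014,-0.004,0,0,-0.01,-0.003,0,0,-0.007,-0.002,0,0,-0.004,-0.001,0,0,-0.001,0,0,0,0,0,0,0,0,0,0,0]}}

```text
time: 31.28
eef_pos: [0.4733, 0.0048, 0.1163]
tcp_rot: [-0.0, 0.671, 0.741, 0.0]
contact_force: [0.3, -0.4, -0.6]
opening: 0.196
gripper_force: 24.4
```

```bash
python3 -c "
from h import *
b=viewer.get_image('side')[170:290,200:360]; cv2.imwrite('pics/a7.png',cv2.resize(b,(640,480),interpolation=2))
go((473.2,4.1),5.6,80)"
```

```text
t 31.33 after-roll tool xyz mm [-0.7 -0.1 36.2] roll deg 0.1 pos [473.2   4.8 116.2] ty 5.7 q7 0.21 tilt [-0.  0.] F [ 0.2  0.6 -0.7] open 0.194 gf 24
```

View pics/a7.png

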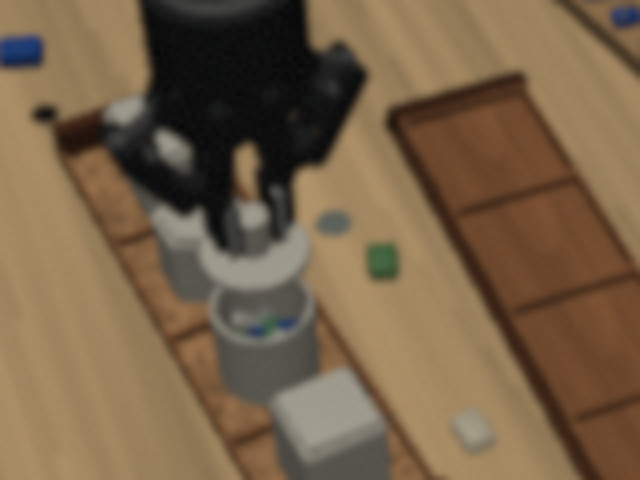

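```bash
python3 -c "
from h import *
for z in (.0965,.057): print((proj('side',[.473,.0027,z])-[200,170])*4)
a=proj('side',[.473,.0027,.06]);print((proj('side',[.478,.0027,.06])-a)*4,(proj('side',[.473,.0077,.06])-a)*4)"
```

```text
[252.46178024 249.97447045]
[259.05073382 302.23148284]
[ 9.22941359 -2.88746104] [-3.13849882 -6.67909541]
```

Call:
{"name": "send_rows", "arguments": {"steps": [0,0,0.006,0,0,0,0.008,0,0,0,0.006,0,0,0,0.006,0,0,0,0.004,0,0,0,0.003,0,0,0,0,0]}}

```text
time: 31.92
eef_pos: [0.4726, 0.0038, 0.0825]
tcp_rot: [-0.001, 0.672, 0.741, -0.001]
contact_force: [0.4, 0.2, 0.0]
opening: 0.199
gripper_force: 24.4
```

```bash
python3 -c "
from h import *
go((473.2,4.1),5.6,80)"
```

```text
t 31.92 after-roll tool xyz mm [0.3 0.6 2.5] roll deg -0.0 pos [472.6   3.8  82.5] ty 5.6 q7 0.23 tilt [-0.002 -0.   ] F [0.4 0.2 0. ] open 0.199 gf 24
```

Call:
{"name": "send_rows", "arguments": {"steps": [0,0,0.001,0,0,0,0.001,0,0,0,0.0005,0,0,0,0,0]}}

```text
time: 32.25
eef_pos: [0.4732, 0.0038, 0.0809]
tcp_rot: [0.0, 0.672, 0.741, 0.0]
contact_force: [0.3, 0.0, 0.1]
opening: 0.198
gripper_force: 24.4
```

Call:
{"name": "send_rows", "arguments": {"steps": [0,0,0.0005,0,0,0,0,0]}}

```text
time: 32.42
eef_pos: [0.4731, 0.0038, 0.0804]
tcp_rot: [0.0, 0.672, 0.741, 0.0]
contact_force: [-0.2, -0.2, 0.3]
opening: 0.195
gripper_force: 24.4
```

Call:
{"name": "send_rows", "arguments": {"steps": [0,0,0.0005,0,0,0,0,0]}}

```text
time: 32.58
eef_pos: [0.4732, 0.0038, 0.08]
tcp_rot: [0.0, 0.672, 0.741, 0.0]
contact_force: [-0.1, 0.7, 1.6]
opening: 0.198
gripper_force: 24.6
```

Call:
{"name": "send_rows", "arguments": {"steps": [0,0,0,0,0,0,0,0,0,0,0,0,0,0,0,0,0,0,-0.005,0,0,0,-0.015,0,0,0,-0.025,0,0,0,-0.025,0,0,0,-0.02,0,0,0,-0.01,0], "claw": 0.055}}

```text
time: 33.42
eef_pos: [0.4742, 0.0037, 0.1826]
tcp_rot: [0.002, 0.672, 0.741, 0.002]
contact_force: [0.3, 0.9, 0.5]
opening: 0.648
gripper_force: 0.0
```

Call:
{"name": "send_rows", "arguments": {"steps": [0.005,0.005,0,0,0.015,0.015,0,0,0.025,0.025,0,0,0.025,0.025,0,0,0.025,0.025,0,0,0.025,0.025,0,0,0.025,0.025,0,0,0.025,0.02,0,0,0.015,0.01,0,0,0.005,0.005,0,0]}}

```text
time: 34.25
eef_pos: [0.6335, 0.2159, 0.1778]
tcp_rot: [-0.002, 0.67, 0.743, 0.0]
contact_force: [0.3, 0.6, -0.9]
opening: 0.643
gripper_force: 0.0
```

```bash
python3 -c "
from h import *
a=viewer.get_image('top')[250:360,195:425]; b=viewer.get_image('side')[170:290,200:360]; cv2.imwrite('pics/a8.png',np.vstack([cv2.resize(a,(460,220)),cv2.resize(b,(460,345),interpolation=2)]))
go((473.2,4.1),5.6,80)"
```

```text
t 34.35 after-roll tool xyz mm [-191.1 -179.4   98.6] roll deg 0.1 pos [633.3 211.8 178.2] ty 5.7 q7 -0.13 tilt [-0.002 -0.   ] F [-0.6 -1.2 -0.6] open 0.640 gf 0
```

View pics/a8.png

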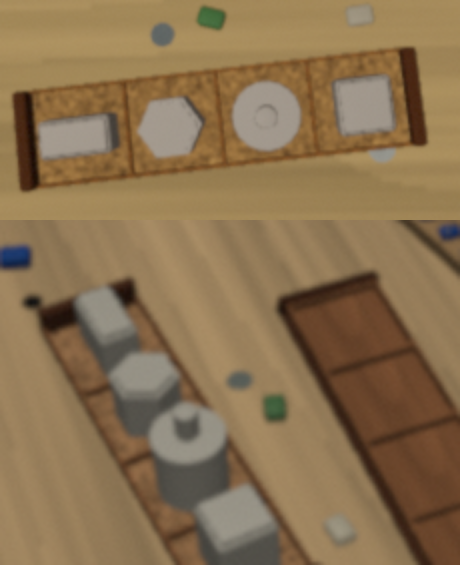

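The lid sits level on the round pot with its knob centred, at crop (266,116) from above and (188,440) from the side. All four pots stand upright in reverse order and the arm is clear, so I'll hand in.

Call:
{"name": "send_rows", "arguments": {"steps": [0,0,0,0,0,0,0,0,0,0,0,0]}}

```text
time: 34.6
eef_pos: [0.6335, 0.2082, 0.18]
tcp_rot: [0.0, 0.673, 0.74, -0.001]
contact_force: [0.9, 0.9, -0.1]
opening: 0.644
gripper_force: 0.0
```

```bash
python3 -c "
from cell import ticket
print(ticket.hand_in())"
```

```text
the job is handed in; nothing more can be done
None
```

The job is handed in at 34.6 s: all four pots stand upright in reverse order in the empty tray, within about 2 mm of their compartment centres, with the lid level on the round pot and the arm clear; the hand-in gave no verdict.

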